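# Slide the drilled plate out over the stand's edge

### The arm

A 6-joint arm with a two-finger parallel gripper is mounted at the origin on the work surface. World frame = base frame: x ahead of the robot, y to its left, z up, the work surface at z = 0. Lengths are in mm, angles in rad, forces in N, time in s.
With the tool pointing down it reaches from about 375 to 825 mm from the base axis. Payload 5.5 kg.
Tool frame: the origin (TCP) lies at the very end of the fingers, on their centre line; the grasp point (between the pads) lies 19 mm behind it (ctrl.hold_point_z is the distance from the TCP to the grasp point, in mm); z points along the fingers, y is the direction in which the jaws open and shut (so a half turn about z gives the same grasp; the last joint's range is limited). The gripper opens to 85 mm and grips with 20 to 120 N. Pads are 22 mm wide; open, the fingers measure 114 mm over their backs; the gripper's body (76 mm by 85 mm) begins 54 mm behind the grasp point. The pads swing forward as they close: fully open they stand 13 mm farther back than shut.
Start: joints at [-1.193, 0.314, -0.047, 1.21, 0, 1.571], TCP at [221.322, -557.684, 231.299] pointing down, gripper open.
Joint ranges: [-2.67, 2.67], [-0.69, 1.73], [-1.03, 1.25], [-2.08, 2.16], [-1.42, 1.45], [-3.14, 3.14]. Speed limits (rad/s): [2.39, 2.39, 3.01, 3.14, 3.14, 3.14].

### API

Orientations are given as a unit quaternion [x, y, z, w].
In Python, from plant import sensors, optics, ctrl gives the robot as it stands. The module is installed in compiled form; this text tells all that it offers.
- The arm moves only by the tool send_rows, never from a script. Its argument "moves" is a list of rows, each an object of numbers: "gripper": the opening, from 0 (shut) to 1 (fully open); "x", "y", "z": the shift along the tool's x, y, z in cm; "ax", "ay", "az": the turn, a rotation vector about the tool's x, y, z in rad. A call has 1 to 12 rows; each row is the pose to reach, as a shift and turn from the pose measured when the call began, along the tool's axes at that moment; what a row does not reach only later rows make up. A row lasts 1/8 s, in which the tool goes at most 62.5 mm and 10.7 degrees, less where a joint would pass 70% of its speed; a pose out of reach is approached as far as the arm can. A call with a gripper value outside its range is refused whole. The fingers move at their own pace and stop on an object; the grip force is fixed at half the most. Time passes only in rows, so rows that repeat a pose let the fingers close. It gives the time, the measured TCP pose, the force and the opening at its end, in the units of the state.
- sensors.get_state(): the state, without advancing time (a new reading comes with each control period).
- optics.read_camera(name): name is "scene" or "top" or "wrist"; returns a dict with "pixels" (384x512x3 uint8, red, green, blue), "depth" (384x512 float32, mm along the optical axis (not along the pixel's ray), 0 where there is no reading), "fx", "fy", "cx", "cy" (pixels), "R" (3x3) and "t" (3): a world point X has camera coordinates R X + t. Camera axes: x right, y down, z forward; pixel columns grow to the right and rows downward; lengths in mm; the calibration is good to about 2 mm. A picture is of the moment at which its call begins.
- ctrl.job_done(): hands the job in, once; it reports no verdict.
The state is a dict: "t": time; "joint_pos": joint angles; "joint_vel": joint speeds; "effort": joint torques, N m; "ee_pos": TCP position; "orientation": TCP orientation; "contact_force": force on the tool from outside, world axes, zero at the start; "torque": the same for the moment, N m; "grip_width": finger opening in mm.
Only numpy, scipy, OpenCV 4.12 (cv2) and the standard library are available. Lean on these libraries where they do the work, as an engineer would, in place of code of your own. Each camera call takes 0.05 s, during which the arm holds its last target.

### The job

Get the drilled steel plate ready for a bolt to be put up through its hole from below: with the fingertips, slide it across the raised stand, hole end first, until that end hangs 45 mm out past the stand's far edge and the plate is square to that edge. Only push or drag it; never pick it up, tip it or let it fall off, and leave the bracket, the bush and the bolt standing on the stand where they are. Then let go and move clear.

Things in the scene. Friction and masses are not known exactly. Their poses are not given: they have to be found in the camera images.
- plate: The part to slide: a loose flat bare-steel plate lying on the stand, 130 mm (its x) by 100 mm (its y) by 6 mm thick, about 0.6 kg. One round 26 mm through hole lies on its centre line, centre 40 mm from the plate's centre towards +x (25 mm from the +x end). Origin: centre of the underside. +x points to the hole end, which is the end that must hang out; at the start it already points roughly at the stand's far edge (within about 0.3 rad) and lies about 15 to 55 mm short of it.
- plate_lead (a point): Middle of the plate's hole end (its +x end face), on the underside; axes as the plate.
- plate_tail (a point): Middle of the plate's other end (its -x end face, nearest the robot), on the underside; axes as the plate.
- stand: Fixed raised steel stand: a flat dark top 260 mm (its x) by 400 mm (its y), 12 mm thick, on two grey box tubes along y; its top is 60 mm above the bench. Origin: centre of its underside, on the bench. +x points away from the robot (yaw up to 0.3 rad either way), across the far edge.
- stand_edge (a point): Middle of the stand's far (+x) edge, at the height of its top surface; x points straight out over the edge, y along the edge. The overhang is the x of plate_lead in this frame.
- bracket: Bystander: loose aluminium angle bracket, 50 by 50 mm foot, 45 mm tall, standing on the stand beside the plate. Origin: centre of its underside.
- bush: Bystander: loose round steel bush, 38 mm outside, 20 mm bore, 36 mm tall, standing on the stand beside the plate. Origin: centre of its underside.
- bolt: Bystander: loose steel hexagon bolt standing on its head, head 27 mm across and 12 mm high, shank 14 mm, 55 mm tall in all, on the stand beside the plate. Origin: centre of its underside.
There are look-alikes about, which are no part of the job. Several things have the shape of the plate; the one meant has the colours described above.

How it is judged:
By the outcome, as a careful person would: the job done as asked, in the order asked, and still so for the second after the job is handed in, with the robot touching nothing.
It also fails if it takes over 38 s, if anything falls off the work surface, if the arm or the gripper's body presses on something with over 40 N, if the wrist force passes 120 N, or if a joint passes its speed limit or range.

## Working session

There is one attempt and no reset: what is moved stays moved. The work goes in short steps, Python scripts to look and compute and a tool call to move; the robot and the scene stay as the last step left them, time stands still between calls to the robot, and variables do not carry over. Pictures are saved under pics/ and viewed, and the job is handed in when it is done.

Besides the shell and the picture viewer there is one more tool, called as name([rows], argument=value, ...), one row to a line, values as JSON. send_rows: Moves the arm, as the interface text tells. Its arguments: {"type":"object","properties":{"moves":{"type":"array","items":{"type":"object","properties":{"gripper":{"type":"number"},"x":{"type":"number"},"y":{"type":"number"},"z":{"type":"number"},"ax":{"type":"number"},"ay":{"type":"number"},"az":{"type":"number"}}}}},"required":["moves"]}

```bash
mkdir -p pics
python3 - <<'E'
from plant import sensors, optics, ctrl
import cv2, numpy as np
s=sensors.get_state(); print({k:np.round(v,3).tolist() for k,v in s.items()}, ctrl.hold_point_z)
for n in ("scene","top"):
    c=optics.read_camera(n); cv2.imwrite(f"pics/{n}0.png",c["pixels"][:,:,::-1])
    np.savez(f"{n}0.npz",**{k:np.asarray(v) for k,v in c.items()})
    print(n,c["fx"],c["cx"],c["cy"],np.round(c["R"],3).tolist(),np.round(c["t"],1))
E
```

```text
{'t': 0.0, 'joint_pos': [-1.193, 0.314, -0.048, 1.21, -0.0, 1.571], 'joint_vel': [-0.0, -0.001, -0.001, -0.001, 0.003, 0.001], 'effort': [0.0, -53.958, 33.976, 0.019, -0.0, 0.0], 'ee_pos': [221.098, -557.122, 230.413], 'orientation': [0.982, 0.188, -0.0, -0.001], 'contact_force': [-0.584, -0.881, 0.055], 'torque': [-0.006, -0.036, -0.02], 'grip_width': 85.631} 18.700000000000003
scene 387.3172042007246 249.56885965503693 192.82486883461237 [[0.648, 0.761, -0.011], [0.486, -0.424, -0.764], [-0.586, 0.49, -0.645]] [-436.8 -211.  1207. ]
top 389.5920487357104 256.596670236331 190.56476581727827 [[-0.02, -1.0, -0.003], [-0.996, 0.02, -0.089], [0.089, 0.001, -0.996]] [ 77.2 610.7 752.1]
```

View pics/scene0.png

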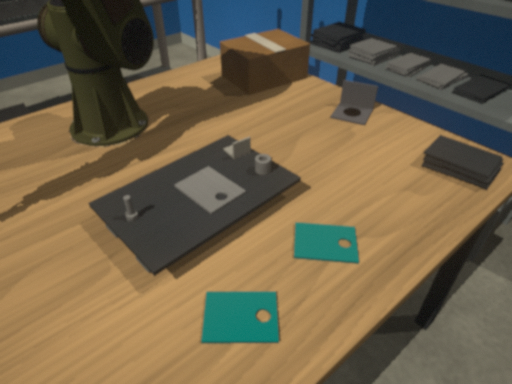

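View pics/top0.png

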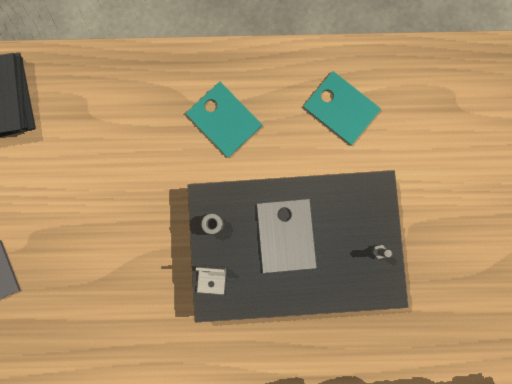

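Candidates for the plate in the top view are the bare-steel plate on the stand (286,236), the teal plates (224,120) and (342,108), and the dark slabs at left (10,95) and (5,270). The description picks the bare-steel one on the stand. The bush is at (212,224), the bracket at (211,281) and the bolt at (382,252). Next I'll crop and measure.

```bash
cat > h.py <<'E'
import numpy as np, cv2
def ray(c,uv,z):
    uv=np.atleast_2d(np.float64(uv)); R=c["R"];t=c["t"]
    d=np.c_[(uv[:,0]-c["cx"])/c["fx"],(uv[:,1]-c["cy"])/c["fy"],np.ones(len(uv))]@R
    o=-R.T@t; s=(z-o[2])/d[:,2]; return o+d*s[:,None]
def cloud(c):
    h,w=c["depth"].shape; u,v=np.meshgrid(np.arange(w),np.arange(h)); Z=c["depth"]
    P=np.stack([(u-c["cx"])/c["fx"]*Z,(v-c["cy"])/c["fy"]*Z,Z],-1)
    return (P-c["t"])@c["R"]
def edgefit(c,z,a,b,half=4,n=40,trim=.12):
    """refine line a-b (px) by max gradient along the normal; returns world pts centre, direction at height z"""
    g=cv2.GaussianBlur(cv2.cvtColor(c["pixels"],cv2.COLOR_RGB2GRAY).astype(np.float32),(0,0),.8)
    a=np.float64(a);b=np.float64(b);d=(b-a)/np.linalg.norm(b-a);nn=np.array([-d[1],d[0]])
    off=np.arange(-half,half+.01,.25);pts=[]
    for s in np.linspace(trim,1-trim,n):
        p=a+(b-a)*s+off[:,None]*nn
        v=cv2.remap(g,p[:,0].astype(np.float32)[None],p[:,1].astype(np.float32)[None],cv2.INTER_LINEAR)[0]
        gr=np.abs(np.gradient(v)); i=gr.argmax(); w=gr*(abs(off-off[i])<1.5)
        pts.append(a+(b-a)*s+nn*(w@off/w.sum()))
    W=ray(c,np.array(pts),z)[:,:2]
    l=cv2.fitLine(W.astype(np.float32),cv2.DIST_HUBER,0,.01,.01).ravel()
    r=abs((W-l[2:])@np.array([-l[1],l[0]])); return l[2:],l[:2],np.median(r)
def isect(l1,l2):
    k=np.linalg.solve(np.c_[l1[1],-l2[1]],l2[0]-l1[0]); return l1[0]+l1[1]*k[0]
def quad(c,z,q):
    L=[edgefit(c,z,q[i],q[(i+1)%4]) for i in range(4)]
    print("res",[round(float(l[2]),2) for l in L])
    return np.array([isect(L[i-1],L[i]) for i in range(4)])
def report(c,stq,plq):
    # corners in order: lead-left(+y), lead-right, tail-right, tail-left
    S=quad(c,60,stq);P=quad(c,66,plq)
    out=[]
    for n,Q in(("stand",S),("plate",P)):
        ln=(Q[0]+Q[1])/2;tl=(Q[2]+Q[3])/2;ax=ln-tl
        ls=(Q[0]-Q[1]); rs=(Q[0]+Q[3]-Q[1]-Q[2])/2
        y1=np.arctan2(ax[1],ax[0]);y2=np.arctan2(-rs[0],rs[1])
        print(n,"corners",np.round(Q,1).tolist(),"ctr",np.round(Q.mean(0),1),"len",np.linalg.norm(ax).round(1),"wid",np.linalg.norm(rs).round(1),"yaw",round(y1,4),round(y2,4))
        out.append((ln,y1,y2,Q.mean(0)))
    e=out[0][0];ys=(out[0][1]+out[0][2])/2;f=np.array([np.cos(ys),np.sin(ys)]);yp=(out[1][1]+out[1][2])/2
    r=out[1][0]-e
    print("edge",np.round(e,1),"ys",round(ys,4),"yp",round(yp,4),"overhang",round(r@f,2),"lat",round(r@np.array([-f[1],f[0]]),2),"dyaw",round(yp-ys,4))
E
python3 - <<'E'
from h import *
c=dict(np.load("top0.npz"))
report(c,[(189,185),(394,171),(406,307),(195,321)],[(257,204),(310,199),(315,268),(264,273)])
im=c["pixels"][160:330,180:415,::-1]; cv2.imwrite("pics/crop0.png",cv2.resize(im,None,fx=3.3,fy=3.3,interpolation=cv2.INTER_CUBIC))
P=cloud(c)
for n,(u,v) in dict(stand=(230,200),stand2=(350,290),plate=(290,245),bush=(212,216),brk=(211,289),bolt=(388,254)).items(): print(n,P[v,u].round(1))
E
```

```text
res [0.14, 0.23, 0.28, 1.08]
res [0.19, 0.15, 0.24, 0.18]
stand corners [[625.0999755859375, 199.5], [644.2999877929688, -200.60000610351562], [384.8999938964844, -212.60000610351562], [365.79998779296875, 184.8000030517578]] ctr [505.   -7.2] len 259.7 wid 399.2 yaw 0.0516 0.0481
plate corners [[584.5999755859375, 65.69999694824219], [591.2000122070312, -33.79999923706055], [461.79998779296875, -43.0], [454.8999938964844, 57.0]] ctr [523.1  11.5] len 129.9 wid 99.9 yaw 0.0692 0.0674
edge [ 6.347e+02 -5.000e-01] ys 0.0499 yp 0.0683 overhang -45.93 lat 18.78 dyaw 0.0184
stand [592.  116.3  61.3]
stand2 [ 418.7 -106.1   59.7]
plate [504.9   4.5  67. ]
bush [561.3 146.9  95.5]
brk [426.2 153.8  63.6]
bolt [ 488.6 -161.6  117.4]
```

View pics/crop0.png

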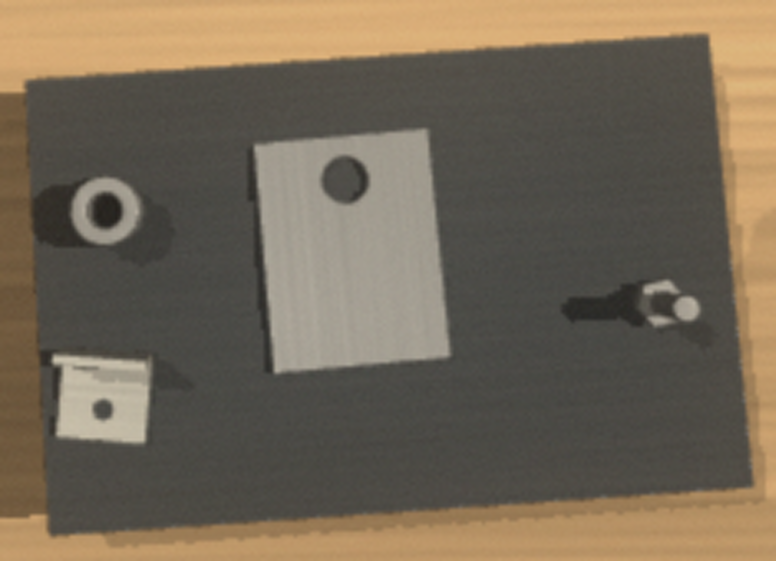

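The crop shows one bare-steel plate with its hole at the far end and nothing between it and the edge. It needs about 91 mm of push and −0.018 rad of yaw. The plan is to push the tail end with both fingertips half open, so that the line contact squares the plate. First I'll make a small turn to see which way joint 6 goes.

send_rows([
  {"az": 0.15,"gripper": 0.6},
  {"az": 0.15,"gripper": 0.6},
])

```text
invalid input
```

```bash
cat >> h.py <<'E'
from scipy.spatial.transform import Rotation as Rn
def rel(target_xyz,toolx_yaw):
    """shift cm and rotvec in tool axes to a tool-down pose with tool x at world yaw"""
    from plant import sensors
    s=sensors.get_state(); R0=Rn.from_quat(s["orientation"])
    a=toolx_yaw; M=np.array([[np.cos(a),np.sin(a),0],[np.sin(a),-np.cos(a),0],[0,0,-1]])
    dv=(R0.inv()*Rn.from_matrix(M)).as_rotvec()
    sh=R0.inv().apply(np.array(target_xyz)-s["ee_pos"])/10
    print("t",round(s["t"],2),"ee",np.round(s["ee_pos"],1),"F",np.round(s["contact_force"],1),"grip",round(s["grip_width"],1),"shift cm",np.round(sh,2),"rot",np.round(dv,3))
E
python3 - <<'E'
from h import *
from plant import sensors
print(np.round(sensors.get_state()["joint_pos"],3))
rel((432,7,150),.05); rel((432,7,150),.05-np.pi)
E
```

```text
[-1.193  0.314 -0.048  1.21  -0.     1.571]
t 0.1 ee [ 221.1 -557.2  230.5] F [-0.2 -0.8  0.6] grip 85.7 shift cm [ 40.41 -44.65   8.12] rot [-0.002  0.     0.328]
t 0.1 ee [ 221.1 -557.2  230.5] F [-0.2 -0.8  0.6] grip 85.7 shift cm [ 40.41 -44.65   8.12] rot [-0.000e+00 -2.000e-03 -2.814e+00]
```

send_rows([
  {"x": 0,"y": 0,"z": 0,"ax": 0,"ay": 0,"az": 0.15,"gripper": 0.6},
  {"x": 0,"y": 0,"z": 0,"ax": 0,"ay": 0,"az": 0.15,"gripper": 0.6},
])

```text
t: 0.35
ee_pos: [221.0, -556.9, 230.0]
orientation: [0.993, 0.114, -0.0, -0.001]
contact_force: [0.5, 0.4, -0.1]
grip_width: 52.0
```

Run:
```python
from h import *
from plant import sensors
print(np.round(sensors.get_state()["joint_pos"],3))
rel((432,7,150),.05); rel((432,7,150),.05-np.pi)
```

```text
[-1.193  0.315 -0.049  1.21   0.     1.719]
t 0.35 ee [ 221.  -556.9  230. ] F [ 0.5  0.4 -0.1] grip 52.0 shift cm [ 33.37 -50.1    8.11] rot [-0.002  0.001  0.179]
t 0.35 ee [ 221.  -556.9  230. ] F [ 0.5  0.4 -0.1] grip 52.0 shift cm [ 33.37 -50.1    8.11] rot [-1.000e-03 -4.000e-03 -2.962e+00]
```

send_rows([
  {"x": 3,"y": -5,"z": 0,"ax": 0,"ay": 0,"az": -0.18,"gripper": 0.6},
  {"x": 6,"y": -9,"z": 0,"ax": 0,"ay": 0,"az": -0.36,"gripper": 0.6},
  {"x": 9,"y": -13.5,"z": 0,"ax": 0,"ay": 0,"az": -0.54,"gripper": 0.6},
  {"x": 12,"y": -18,"z": 0,"ax": 0,"ay": 0,"az": -0.72,"gripper": 0.6},
  {"x": 15,"y": -22.5,"z": 0,"ax": 0,"ay": 0,"az": -0.9,"gripper": 0.6},
  {"x": 18,"y": -27,"z": 0,"ax": 0,"ay": 0,"az": -1.08,"gripper": 0.6},
  {"x": 21,"y": -31.5,"z": 0,"ax": 0,"ay": 0,"az": -1.26,"gripper": 0.6},
  {"x": 24,"y": -36,"z": 0,"ax": 0,"ay": 0,"az": -1.44,"gripper": 0.6},
  {"x": 27,"y": -40.5,"z": 0,"ax": 0,"ay": 0,"az": -1.62,"gripper": 0.6},
  {"x": 30,"y": -45,"z": 0,"ax": 0,"ay": 0,"az": -1.8,"gripper": 0.6},
  {"x": 33,"y": -49.5,"z": 0,"ax": 0,"ay": 0,"az": -1.98,"gripper": 0.6},
  {"x": 33.4,"y": -50,"z": 0,"ax": 0,"ay": 0,"az": -2.16,"gripper": 0.6},
])

```text
t: 1.85
ee_pos: [433.4, 8.9, 231.1]
orientation: [0.361, 0.933, 0.001, -0.001]
contact_force: [0.1, -0.5, 0.8]
grip_width: 51.4
```

Run:
```python
from h import *
from plant import sensors
print(np.round(sensors.get_state()["joint_pos"],3))
rel((432,7,110),.05-np.pi)
```

```text
[ 1.800e-02  1.000e-03 -4.190e-01  1.152e+00  3.000e-03  7.560e-01]
t 1.85 ee [433.4   8.9 231.1] F [ 0.1 -0.5  0.8] grip 51.4 shift cm [-0.06 -0.26 12.11] rot [ 0.003 -0.002 -0.788]
```

send_rows([
  {"x": 0,"y": -0.2,"z": 3,"ax": 0,"ay": 0,"az": -0.2,"gripper": 0.6},
  {"x": 0,"y": -0.2,"z": 6,"ax": 0,"ay": 0,"az": -0.4,"gripper": 0.6},
  {"x": 0,"y": -0.26,"z": 9,"ax": 0,"ay": 0,"az": -0.6,"gripper": 0.6},
  {"x": -0.06,"y": -0.26,"z": 12,"ax": 0,"ay": 0,"az": -0.788,"gripper": 0.6},
  {"x": -0.06,"y": -0.26,"z": 12,"ax": 0,"ay": 0,"az": -0.788,"gripper": 0.6},
  {"x": -0.06,"y": -0.26,"z": 12,"ax": 0,"ay": 0,"az": -0.788,"gripper": 0.6},
])

```text
t: 2.6
ee_pos: [431.7, 6.9, 110.8]
orientation: [-0.026, 1.0, 0.002, -0.001]
contact_force: [-0.1, -0.4, 0.7]
grip_width: 51.2
```

Run:
```python
from h import *
from plant import sensors, optics
rel((432,7,64),.05-np.pi)
c=optics.read_camera("wrist"); cv2.imwrite("pics/w1.png",c["pixels"][:,:,::-1])
c=optics.read_camera("scene"); cv2.imwrite("pics/s1.png",cv2.resize(c["pixels"][110:290,70:320,::-1],None,fx=3,fy=3,interpolation=cv2.INTER_CUBIC))
```

```text
t 2.6 ee [431.7   6.9 110.8] F [-0.1 -0.4  0.7] grip 51.2 shift cm [-0.04 -0.01  4.68] rot [ 0.003 -0.001  0.001]
```

View pics/w1.png

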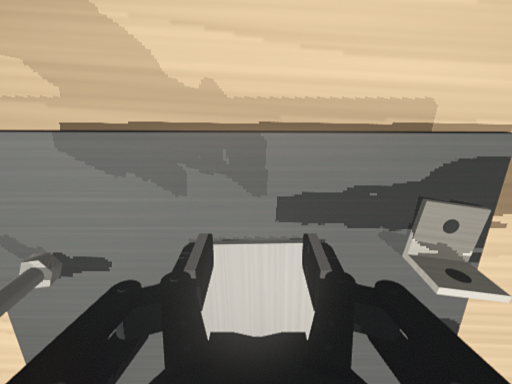

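View pics/s1.png

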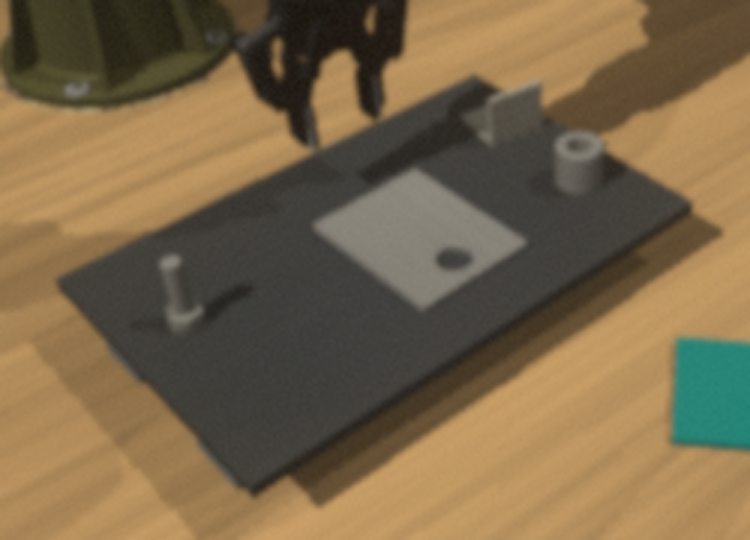

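The wrist view shows the fingertips either side of the image centre at (205,240) and (310,240), standing behind the plate's tail with clear stand top around them. I'll lower to near the surface, then feel for the stand.

send_rows([
  {"x": 0,"y": 0,"z": 2.5,"ax": 0,"ay": 0,"az": 0,"gripper": 0.6},
  {"x": 0,"y": 0,"z": 4.2,"ax": 0,"ay": 0,"az": 0,"gripper": 0.6},
  {"x": 0,"y": 0,"z": 4.7,"ax": 0,"ay": 0,"az": 0,"gripper": 0.6},
  {"x": 0,"y": 0,"z": 4.7,"ax": 0,"ay": 0,"az": 0,"gripper": 0.6},
  {"x": 0,"y": 0,"z": 4.7,"ax": 0,"ay": 0,"az": 0,"gripper": 0.6},
])

```text
t: 3.32
ee_pos: [433.1, 7.1, 65.2]
orientation: [-0.025, 1.0, 0.002, 0.001]
contact_force: [0.3, -0.1, -0.2]
grip_width: 51.3
```

send_rows([
  {"x": 0,"y": 0,"z": 0.1,"ax": 0,"ay": 0,"az": 0,"gripper": 0.6},
  {"x": 0,"y": 0,"z": 0.1,"ax": 0,"ay": 0,"az": 0,"gripper": 0.6},
])

```text
t: 3.58
ee_pos: [433.4, 7.1, 64.5]
orientation: [-0.025, 1.0, 0.002, 0.001]
contact_force: [0.5, 0.9, -0.1]
grip_width: 51.4
```

send_rows([
  {"x": 0,"y": 0,"z": 0.1,"ax": 0,"ay": 0,"az": 0,"gripper": 0.6},
  {"x": 0,"y": 0,"z": 0.1,"ax": 0,"ay": 0,"az": 0,"gripper": 0.6},
])

```text
t: 3.82
ee_pos: [433.4, 7.1, 63.5]
orientation: [-0.025, 1.0, 0.002, 0.001]
contact_force: [0.8, -0.9, -0.6]
grip_width: 51.6
```

send_rows([
  {"x": 0,"y": 0,"z": 0.15,"ax": 0,"ay": 0,"az": 0,"gripper": 0.6},
  {"x": 0,"y": 0,"z": 0.15,"ax": 0,"ay": 0,"az": 0,"gripper": 0.6},
])

```text
t: 4.08
ee_pos: [433.3, 7.2, 61.8]
orientation: [-0.025, 1.0, 0.002, 0.001]
contact_force: [-0.9, 1.0, 0.1]
grip_width: 51.0
```

send_rows([
  {"x": 0,"y": 0,"z": 0.15,"ax": 0,"ay": 0,"az": 0,"gripper": 0.6},
  {"x": 0,"y": 0,"z": 0.15,"ax": 0,"ay": 0,"az": 0,"gripper": 0.6},
])

```text
t: 4.32
ee_pos: [433.1, 7.2, 60.2]
orientation: [-0.025, 1.0, 0.002, 0.001]
contact_force: [-0.5, -0.1, -0.8]
grip_width: 51.2
```

Run:
```python
from h import *
from plant import sensors, optics
rel((432,7,61),.05-np.pi)
c=optics.read_camera("wrist"); cv2.imwrite("pics/w2.png",c["pixels"][:,:,::-1])
```

```text
t 4.33 ee [433.1   7.2  60.2] F [-0.5 -0.1 -0.8] grip 51.2 shift cm [ 0.11 -0.01 -0.08] rot [0.003 0.002 0.   ]
```

View pics/w2.png

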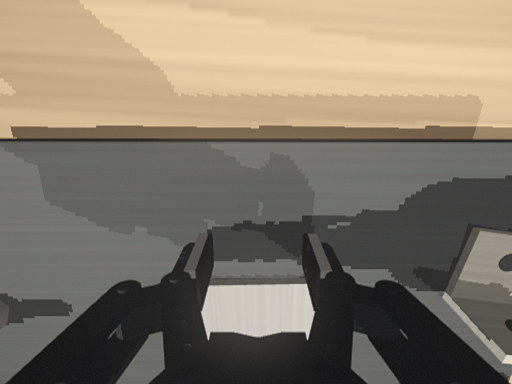

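send_rows([
  {"x": 0,"y": 0,"z": 0.15,"ax": 0,"ay": 0,"az": 0,"gripper": 0.6},
  {"x": 0,"y": 0,"z": 0.15,"ax": 0,"ay": 0,"az": 0,"gripper": 0.6},
])

```text
t: 4.62
ee_pos: [433.0, 7.2, 58.6]
orientation: [-0.025, 1.0, 0.002, 0.001]
contact_force: [0.2, -0.5, -0.2]
grip_width: 51.3
```

send_rows([
  {"x": 0,"y": 0,"z": 0.1,"ax": 0,"ay": 0,"az": 0,"gripper": 0.6},
  {"x": 0,"y": 0,"z": 0.1,"ax": 0,"ay": 0,"az": 0,"gripper": 0.6},
])

```text
t: 4.88
ee_pos: [433.0, 7.2, 57.5]
orientation: [-0.025, 1.0, 0.002, 0.001]
contact_force: [0.2, 0.8, 0.8]
grip_width: 51.5
```

send_rows([
  {"x": 0,"y": 0,"z": 0.1,"ax": 0,"ay": 0,"az": 0,"gripper": 0.6},
  {"x": 0,"y": 0,"z": 0.1,"ax": 0,"ay": 0,"az": 0,"gripper": 0.6},
])

```text
t: 5.12
ee_pos: [433.1, 7.1, 56.8]
orientation: [-0.025, 1.0, 0.001, 0.001]
contact_force: [-1.1, -0.1, 4.6]
grip_width: 51.5
```

Contact at TCP z ≈ 57 (4.6 N), so the tips sit about 3 mm above the TCP. I'll raise 1.8 mm and advance towards the tail (tool −x is forward).

send_rows([
  {"x": 0,"y": 0,"z": -0.18,"ax": 0,"ay": 0,"az": 0,"gripper": 0.6},
  {"x": -0.4,"y": 0,"z": -0.18,"ax": 0,"ay": 0,"az": 0,"gripper": 0.6},
  {"x": -0.8,"y": 0,"z": -0.18,"ax": 0,"ay": 0,"az": 0,"gripper": 0.6},
  {"x": -1.2,"y": 0,"z": -0.18,"ax": 0,"ay": 0,"az": 0,"gripper": 0.6},
  {"x": -1.5,"y": 0,"z": -0.18,"ax": 0,"ay": 0,"az": 0,"gripper": 0.6},
  {"x": -1.8,"y": 0,"z": -0.18,"ax": 0,"ay": 0,"az": 0,"gripper": 0.6},
  {"x": -2.1,"y": 0,"z": -0.18,"ax": 0,"ay": 0,"az": 0,"gripper": 0.6},
])

```text
t: 6.0
ee_pos: [452.2, 8.3, 58.1]
orientation: [-0.025, 1.0, 0.002, -0.001]
contact_force: [-4.4, 0.0, 2.4]
grip_width: 51.1
```

Run:
```python
from h import *
from plant import sensors, optics
rel((540,12.4,58.8),.05-np.pi)
c=optics.read_camera("top"); cv2.imwrite("pics/t3.png",cv2.resize(c["pixels"][160:330,180:415,::-1],None,fx=3.3,fy=3.3,interpolation=cv2.INTER_CUBIC))
```

```text
t 6.0 ee [452.2   8.3  58.1] F [-4.4  0.   2.4] grip 51.1 shift cm [-8.79 -0.03 -0.08] rot [ 0.003 -0.002  0.   ]
```

View pics/t3.png

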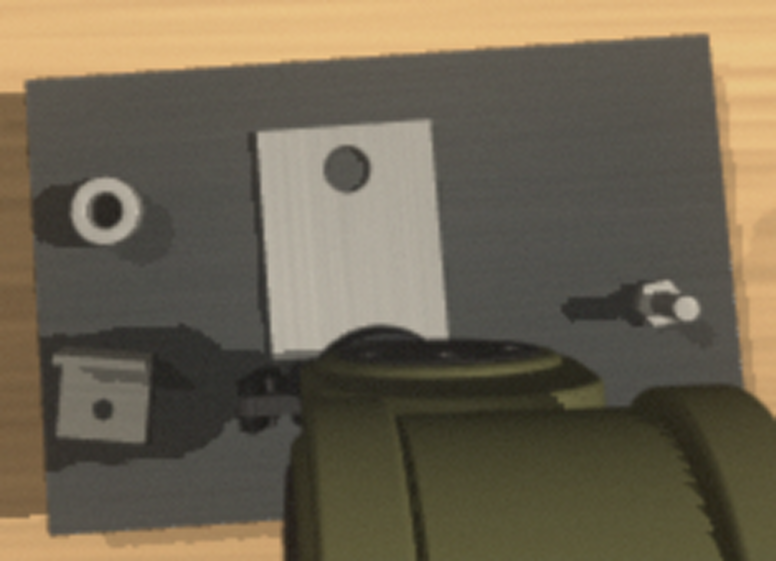

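The plate has started moving evenly, pushed about 5 mm by both tips, and the bystanders at (105,210), (105,400) and (665,303) are clear. I'll continue for about 66 mm.

send_rows([
  {"x": -0.55,"y": 0,"z": -0.07,"ax": 0,"ay": 0,"az": 0,"gripper": 0.6},
  {"x": -1.1,"y": 0,"z": -0.07,"ax": 0,"ay": 0,"az": 0,"gripper": 0.6},
  {"x": -1.65,"y": 0,"z": -0.07,"ax": 0,"ay": 0,"az": 0,"gripper": 0.6},
  {"x": -2.2,"y": 0,"z": -0.07,"ax": 0,"ay": 0,"az": 0,"gripper": 0.6},
  {"x": -2.75,"y": 0,"z": -0.07,"ax": 0,"ay": 0,"az": 0,"gripper": 0.6},
  {"x": -3.3,"y": 0,"z": -0.07,"ax": 0,"ay": 0,"az": 0,"gripper": 0.6},
  {"x": -3.85,"y": 0,"z": -0.07,"ax": 0,"ay": 0,"az": 0,"gripper": 0.6},
])

```text
t: 6.92
ee_pos: [491.8, 10.2, 58.9]
orientation: [-0.025, 1.0, 0.002, -0.001]
contact_force: [-1.8, -0.3, -1.5]
grip_width: 51.2
```

send_rows([
  {"x": -0.55,"y": 0,"z": 0,"ax": 0,"ay": 0,"az": 0,"gripper": 0.6},
  {"x": -1.1,"y": 0,"z": 0,"ax": 0,"ay": 0,"az": 0,"gripper": 0.6},
  {"x": -1.65,"y": 0,"z": 0,"ax": 0,"ay": 0,"az": 0,"gripper": 0.6},
  {"x": -2.2,"y": 0,"z": 0,"ax": 0,"ay": 0,"az": 0,"gripper": 0.6},
  {"x": -2.6,"y": 0,"z": 0,"ax": 0,"ay": 0,"az": 0,"gripper": 0.6},
  {"x": -2.8,"y": 0,"z": 0,"ax": 0,"ay": 0,"az": 0,"gripper": 0.6},
  {"x": -2.8,"y": 0,"z": 0,"ax": 0,"ay": 0,"az": 0,"gripper": 0.6},
])

```text
t: 7.8
ee_pos: [520.1, 11.6, 58.9]
orientation: [-0.025, 1.0, 0.002, -0.0]
contact_force: [-0.7, -0.5, -1.7]
grip_width: 51.3
```

Run:
```python
from h import *
from plant import sensors, optics
rel((540,12.4,58.8),.05-np.pi)
c=optics.read_camera("top"); np.savez("top4.npz",**{k:np.asarray(v) for k,v in c.items()})
cv2.imwrite("pics/t4.png",cv2.resize(c["pixels"][140:310,180:415,::-1],None,fx=3.3,fy=3.3,interpolation=cv2.INTER_CUBIC))
```

```text
t 7.8 ee [520.1  11.6  58.9] F [-0.7 -0.5 -1.7] grip 51.3 shift cm [-1.99 -0.02  0.01] rot [ 0.003 -0.     0.   ]
```

View pics/t4.png

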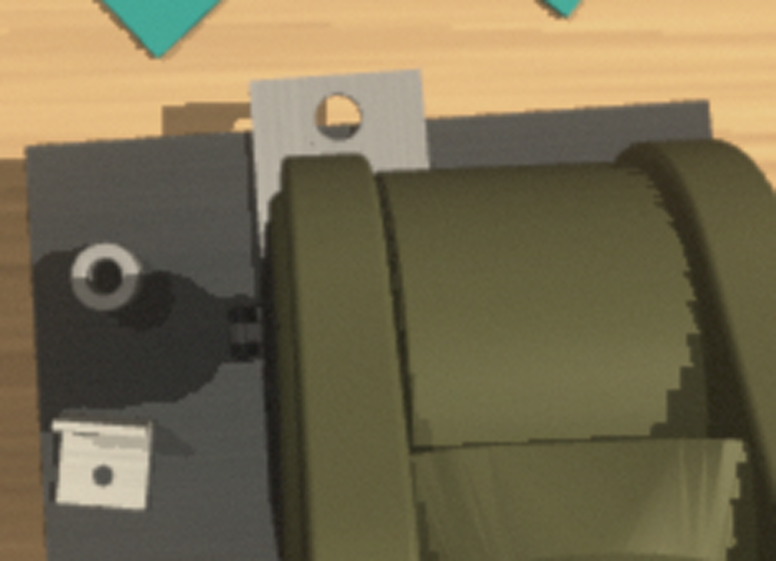

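The hole end now hangs out past the far edge. Its lead edge runs (250,80)–(420,70) in the crop, and the arm hides the tail. I'll measure the overhang from the visible edges.

```bash
cat >> h.py <<'E'
def lead(c,a,b):
    e=np.array([634.7,-0.5]);ys=.0499; f=np.array([np.cos(ys),np.sin(ys)])
    p,d,r=edgefit(c,66,a,b); d=d if d[1]>0 else -d
    yaw=np.arctan2(-d[0],d[1])
    # fixed lateral = lead-edge midpoint from px ends
    m=ray(c,[(np.array(a)+np.array(b))/2],66)[0,:2]; q=p+d*((m-p)@d)
    print("overhang",round(float((q-e)@f),2),"yaw",round(float(yaw),4),"dyaw",round(float(yaw-ys),4),"res",r)
E
python3 - <<'E'
from h import *
c=dict(np.load("top4.npz"))
lead(c,(255.8,164.2),(307.3,161.2))
for a,b in [((189,184.5),(250,180.5)),((312,176.5),(394,170.5))]:
    p,d,r=edgefit(c,60,a,b);print("stand edge",p,d,r)
    ys=.0499;print((p-np.array([634.7,-.5]))@[np.cos(ys),np.sin(ys)])
E
```

```text
overhang 28.11 yaw 0.0513 dyaw 0.0014 res 0.1273293904539914
stand edge [628.3757  137.54424] [ 0.05602496 -0.99842936] 0.3981454346852935
0.5690925670893957
stand edge [ 640.6311 -123.8392] [ 0.0477979 -0.998857 ] 0.17657147378562377
-0.2283515673880923
```

The overhang is 28.1 mm and the plate is square to 0.001 rad, so 16.9 mm is left.

send_rows([
  {"x": -0.4,"y": 0,"z": 0,"ax": 0,"ay": 0,"az": 0,"gripper": 0.6},
  {"x": -0.8,"y": 0,"z": 0,"ax": 0,"ay": 0,"az": 0,"gripper": 0.6},
  {"x": -1.2,"y": 0,"z": 0,"ax": 0,"ay": 0,"az": 0,"gripper": 0.6},
  {"x": -1.45,"y": 0,"z": 0,"ax": 0,"ay": 0,"az": 0,"gripper": 0.6},
  {"x": -1.6,"y": 0,"z": 0,"ax": 0,"ay": 0,"az": 0,"gripper": 0.6},
  {"x": -1.6,"y": 0,"z": 0,"ax": 0,"ay": 0,"az": 0,"gripper": 0.6},
  {"x": -1.6,"y": 0,"z": 0,"ax": 0,"ay": 0,"az": 0,"gripper": 0.6},
])

```text
t: 8.72
ee_pos: [536.3, 12.4, 59.0]
orientation: [-0.025, 1.0, 0.002, -0.0]
contact_force: [-0.8, -0.2, -1.2]
grip_width: 51.4
```

Run:
```python
from h import *
from plant import sensors, optics
rel((540,12.4,58.8),.05-np.pi)
c=optics.read_camera("top"); np.savez("top5.npz",**{k:np.asarray(v) for k,v in c.items()})
lead(c,(255.4,155.4),(306.4,152.4))
cv2.imwrite("pics/t5.png",cv2.resize(c["pixels"][130:300,180:415,::-1],None,fx=3.3,fy=3.3,interpolation=cv2.INTER_CUBIC))
```

```text
t 8.72 ee [536.3  12.4  59. ] F [-0.8 -0.2 -1.2] grip 51.4 shift cm [-0.37 -0.02  0.02] rot [0.003 0.    0.   ]
overhang 44.42 yaw 0.0534 dyaw 0.0035 res 0.2253389560366182
```

View pics/t5.png

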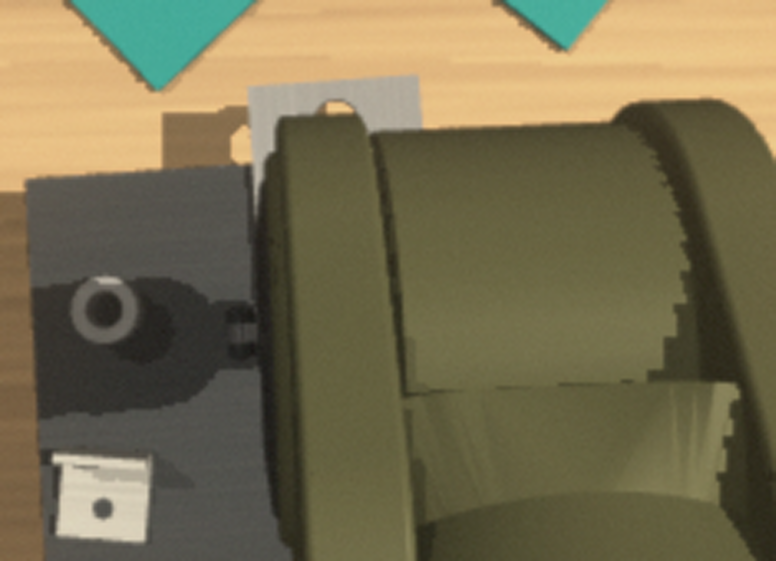

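It reads 44.4 mm and square. I'll back off, lift and swing clear for an unobstructed measurement.

send_rows([
  {"x": 0.8,"y": 0,"z": 0,"ax": 0,"ay": 0,"az": 0,"gripper": 0.6},
  {"x": 2,"y": 0,"z": 0,"ax": 0,"ay": 0,"az": 0,"gripper": 0.6},
  {"x": 3,"y": 0,"z": -0.5,"ax": 0,"ay": 0,"az": 0,"gripper": 0.6},
  {"x": 6,"y": 0,"z": -4,"ax": 0,"ay": 0,"az": 0,"gripper": 0.6},
  {"x": 8,"y": 0,"z": -9,"ax": 0,"ay": 0,"az": 0,"gripper": 0.6},
  {"x": 10,"y": 0,"z": -14,"ax": 0,"ay": 0,"az": 0,"gripper": 0.6},
  {"x": 12,"y": 0,"z": -17,"ax": 0,"ay": 0,"az": 0,"gripper": 0.6},
  {"x": 12,"y": 0,"z": -17,"ax": 0,"ay": 0,"az": 0,"gripper": 0.6},
])

```text
t: 9.78
ee_pos: [416.8, 5.8, 231.8]
orientation: [-0.025, 1.0, 0.002, 0.003]
contact_force: [0.2, -0.6, 0.1]
grip_width: 51.3
```

send_rows([
  {"x": 0,"y": -6,"z": 0,"ax": 0,"ay": 0,"az": 0,"gripper": 0.6},
  {"x": 0,"y": -12,"z": 0,"ax": 0,"ay": 0,"az": 0,"gripper": 0.6},
  {"x": 0,"y": -18,"z": 0,"ax": 0,"ay": 0,"az": 0,"gripper": 0.6},
  {"x": 0,"y": -24,"z": 0,"ax": 0,"ay": 0,"az": 0,"gripper": 0.6},
  {"x": 0,"y": -30,"z": 0,"ax": 0,"ay": 0,"az": 0,"gripper": 0.6},
  {"x": 0,"y": -32,"z": 0,"ax": 0,"ay": 0,"az": 0,"gripper": 0.6},
])

```text
t: 10.52
ee_pos: [432.3, -316.6, 229.2]
orientation: [-0.023, 1.0, 0.002, 0.002]
contact_force: [0.0, 0.2, 0.0]
grip_width: 51.2
```

Run:
```python
from h import *
from plant import sensors, optics
rel((540,12.4,58.8),.05-np.pi)
c=optics.read_camera("top"); np.savez("top6.npz",**{k:np.asarray(v) for k,v in c.items()})
cv2.imwrite("pics/t6.png",cv2.resize(c["pixels"][130:330,180:415,::-1],None,fx=3,fy=3,interpolation=cv2.INTER_CUBIC))
lead(c,(255.4,155.4),(306.4,152.4))
report(c,[(189,185),(394,171),(406,307),(195,321)],[(255.4,155.4),(306.4,152.4),(311,221),(259,224)])
```

```text
t 10.53 ee [ 432.3 -316.6  229.2] F [0.  0.2 0. ] grip 51.2 shift cm [-12.22  32.3   17.2 ] rot [ 0.003  0.004 -0.003]
overhang 44.43 yaw 0.0516 dyaw 0.0017 res 0.17543208874656083
res [0.44, 0.33, 0.16, 1.07]
res [0.18, 0.13, 0.19, 0.23]
stand corners [[625.4000244140625, 199.6999969482422], [644.2999877929688, -200.6999969482422], [385.1000061035156, -212.60000610351562], [365.8999938964844, 184.3000030517578]] ctr [505.2  -7.3] len 259.7 wid 399.1 yaw 0.0526 0.0478
plate corners [[675.7000122070312, 68.0], [680.7999877929688, -31.700000762939453], [551.2000122070312, -38.29999923706055], [546.4000244140625, 61.70000076293945]] ctr [613.5  14.9] len 129.6 wid 100.0 yaw 0.0498 0.0498
edge [ 6.348e+02 -5.000e-01] ys 0.0502 yp 0.0498 overhang 44.3 lat 16.43 dyaw -0.0004
```

View pics/t6.png

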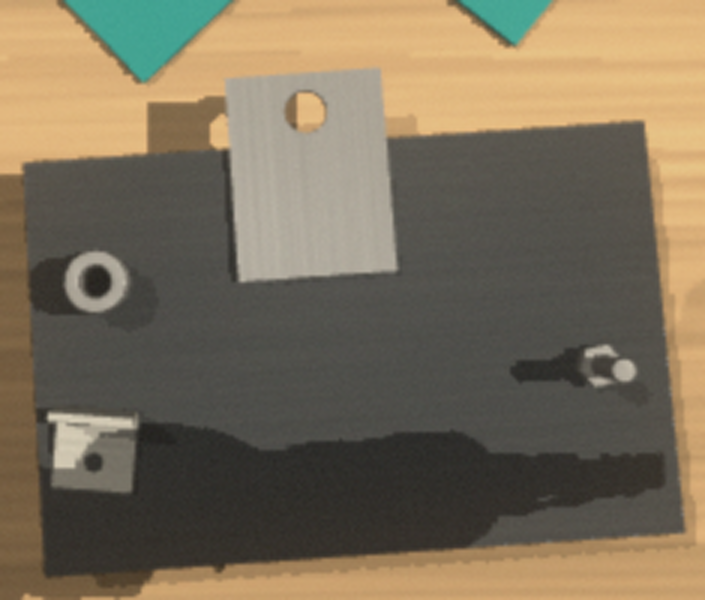

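The unobstructed view shows the plate at crop (312,175) with its hole clear of the edge. The bush, bracket and bolt are at their starting places, and the robot is out of contact. The overhang is about 44.4 mm, with a yaw error under 0.002 rad, which is inside the measurement uncertainty, so I'm handing in.

Run:
```python
from plant import ctrl
print(ctrl.job_done())
```

```text
the job is handed in; nothing more can be done
None
```

I slid the bare-steel plate out over the stand's far edge, hole end first, by pushing its tail end with both half-open fingertips. I then backed off, lifted and moved the arm clear, and handed the job in at about 10.5 s.

- **Overhang:** the last clear overhead view gave 44.3 to 44.4 mm against the 45 mm asked. I left the roughly 0.6 mm shortfall because it is smaller than the 2 mm camera calibration allows me to trust.
- **Squareness:** the full plate outline put the plate within 0.0004 rad of square to the edge; the hole-end edge alone gave 0.0017 rad.
- **Bystanders:** the bush, bracket and bolt look unmoved in the picture; I did not measure their positions again.
- **Forces:** no reading at the end of a move was above about 5 N. The last one showed no contact.

One command was refused for missing fields before anything moved. No check failed or disagreed with another.

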